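# Seat the filter cell in the corner nest

### The arm

A 6-joint arm with a two-finger parallel gripper is mounted at the origin on a cart in front of the work surface, level with it; the furniture and walls round the work are solid. World frame = base frame: x ahead of the robot, y to its left, z up, the work surface at z = 0. Lengths are in m, angles in rad, forces in N, time in s.
With the tool pointing down it reaches from about 0.325 to 1 m from the base axis. Payload 5.1 kg.
Tool frame: the origin (TCP) lies midway between the tips of the shut fingers; the grasp point (between the pads) lies 19 mm behind it (arm.grip_point_offset is the distance from the TCP to the grasp point, in m); z points along the fingers, y is the line along which they close (so a half turn about z gives the same grasp; the last joint's range is limited). The gripper opens to 85 mm and grips with 20 to 120 N. Pads are 22 mm wide; open, the fingers measure 114 mm over their backs; the gripper's body (76 mm by 85 mm) begins 54 mm behind the grasp point. The pads swing forward as they close: fully open they stand 13 mm farther back than shut.
Start: joints at [-1.194, 0.124, 1.65, -0, 1.367, -0.083], TCP at [0.288, -0.582, 0.231] pointing down, gripper open.
Joint ranges: [-2.61, 2.61], [-1.02, 2.33], [0.03, 2.71], [-1.35, 4.49], [0.32, 2.68], [-2.91, 2.91]. Speed limits (rad/s): [2.57, 2.57, 3.14, 3.14, 3.14, 3.14].

### API

Orientations are given as a unit quaternion [w, x, y, z].
In Python, from bench import arm, capture, job gives the robot as it stands. The module is installed in compiled form; this text tells all that it offers.
- The arm moves only by the tool move_arm, never from a script. Its argument "motion" is a list of rows, each an object of numbers: "tx", "ty", "tz": the shift along the tool's x, y, z in cm; "wx", "wy", "wz": the turn, a rotation vector about the tool's x, y, z in rad. In form: [{"tx": .., "ty": .., "tz": .., "wx": .., "wy": .., "wz": ..}, ...]. A call has 1 to 5 rows; each row is the pose to reach, as a shift and turn from the pose commanded when the call began, along the tool's axes at that moment; what a row does not reach only later rows make up. A row lasts 1/8 s, in which the tool goes at most 62.5 mm and 10.7 degrees, less where a joint would pass 70% of its speed; a pose out of reach is approached as far as the arm can. A call with a gripper value outside its range is refused whole. "gripper" is the finger opening in cm, from 0 to 8.54, set as the call begins (left out, the last holds). The fingers move at their own pace and stop on an object; "grip_force" is the grip in N (left out, the last holds). Time passes only in rows, so rows that repeat a pose let the fingers close. It gives the time, the measured TCP pose, the force, the opening and the grip force at its end, in the units of the state.
- arm.get_obs(): the state, without advancing time (a new reading comes with each control period).
- capture(name): name is "side" or "top" or "wrist"; returns a dict with "img" (400x640x3 uint8, blue, green, red), "camera_matrix" (3x3 intrinsics, pixels), "dist_coeffs" ([k1, k2, p1, p2, k3] as OpenCV has them; the pictures are not rectified), "rvec" (rotation vector, rad) and "tvec" (3), from world to camera coordinates, as OpenCV has them. Camera axes: x right, y down, z forward; pixel columns grow to the right and rows downward; lengths in m; the calibration is good to about 2 mm. A picture is of the moment at which its call begins. There is no depth.
- job.job_done(): hands the job in; it is judged then, once.
The state is a dict: "clock": time; "joints": joint angles; "qvel": joint speeds; "tau": joint torques, N m; "position": TCP position; "orientation": TCP orientation; "force": force on the tool from outside, world axes, zero at the start; "moment": the same for the moment, N m; "width": finger opening in m; "finger_force": force on a finger pad.
Only numpy, scipy, OpenCV 4.12 (cv2) and the standard library are available. Lean on these libraries where they do the work, as an engineer would, in place of code of your own. Each camera call takes 0.05 s, during which the arm holds its last target. There are 200 camera calls.

### The job

Push the round filter cell across the locating plate until it lies against the tall rail along the plate's far side, before it reaches the low kerb; then slide it along the rail, behind the kerb, until it is fully home in the corner against the rail and the end stop. Only push it with the fingertips, never lift or tip it, and leave the square cell, the timer and the marker where they are.

Things in the scene. Friction and masses are not known exactly. Their poses are not given: they have to be found in the camera images.
- plate: Grey locating plate fixed to the worktop, 170 (x) x 300 (y) x 6 mm, flat bed 6 mm above the worktop. Origin: centre of its underside, at worktop level; x points away from the robot across the plate, y to the left along the rail. Aluminium rail along the whole far edge, 14 mm thick, top 28 mm above the worktop, inner face at x = +71 mm. The other sides have no rim, save the end stop.
- end_stop (a point): Middle of the top edge of the inner face of the aluminium end stop at the plate's left end: plate (33, 135, 28) mm, axes as the plate's. The stop is 14 mm thick, top 28 mm above the worktop, and runs from plate x = -5 mm to the rail; its inner face is at plate y = +135 mm.
- kerb_end (a point): Top inner corner of the open end of the low aluminium kerb: plate (17, 49, 13) mm, axes as the plate's. The kerb runs parallel to the rail from here to the end stop, 8 mm thick (plate x = 9 to 17 mm), top 13 mm above the worktop, 7 mm above the bed. Between it and the rail is a lane 54 mm wide, open at this end and closed by the end stop.
- nest (a point): Point on the bed where the centre of the round cell's underside comes to lie when it touches both the rail and the end stop: plate (46, 110, 6) mm; axes as the plate's.
- round_cell: Loose round filter cell: black disc 50 mm across, 20 mm thick, about 0.1 kg, with a white window on top, lying flat on the plate's bed. Origin at the centre of its underside; z is up. It is smooth: friction about 0.3 on bed, rail, kerb and stop (under 1 N to slide it); it may turn about z as it is pushed.
- square_cell: Loose square filter cell, black, 44 x 44 x 20 mm with a white round window, lying on the bed at the left, on the robot's side of the kerb. Origin at the centre of its underside. Leave it alone.
- bench_timer: White bench timer 62 x 66 x 20 mm, lying on the worktop left of the plate. Origin at the centre of its underside. Leave it alone.
- marker: Blue marker pen, 13 mm thick and 130 mm long along its y axis, lying on the worktop on the robot's side of the plate. Origin at the centre of its underside. Leave it alone.
There are look-alikes about, which are no part of the job. Leave any turquoise look-alike of the round_cell alone.

How it is judged:
On the way, in this order (a step that is already met when the one before it is completed fails the run):
1. the round cell lies against the rail (gap under 3 mm) while its centre is still short of the kerb's end (x of round_cell in the frame of plate above 0.043 m and y of round_cell in the frame of plate below 0.045 m), for 0.1 s.
2. the round cell is in the corner against rail and end stop (x of round_cell in the frame of plate above 0.043 m and y of round_cell in the frame of plate above 0.107 m), for 0.1 s.
At the end, for the whole second after the job is handed in: The round cell lies flat and still on the bed in the corner, less than 3 mm from the rail and less than 3 mm from the end stop (all of step 2 and x of round_cell in the frame of plate below 0.049 m and y of round_cell in the frame of plate below 0.113 m and z of round_cell in the frame of plate between 0.004 and 0.009 m and angle between round_cell's own z axis and vertical below 0.06 rad and linear speed of round_cell below 0.01 m/s); the robot touches nothing.
It fails at once if the round cell is lifted more than 5 mm off the bed (z of round_cell in the frame of plate above 0.011 m).
It fails at once if the round cell is tipped by more than 15 degrees (angle between round_cell's own z axis and vertical above 0.26 rad).
It fails at once if the square cell is moved by more than 15 mm (distance of square_cell from where it was at the start of the episode above 0.015 m).
It fails at once if the timer is moved by more than 15 mm (distance of bench_timer from where it was at the start of the episode above 0.015 m).
It fails at once if the marker is moved by more than 15 mm (distance of marker from where it was at the start of the episode above 0.015 m).
It also fails if it takes over 48 s, if anything falls off the work surface, if the arm or the gripper's body presses on something with over 40 N, if the wrist force passes 120 N, or if a joint passes its speed limit or range.

## Working session

There is one attempt and no reset: what is moved stays moved. The work goes in short steps, Python scripts to look and compute and a tool call to move; the robot and the scene stay as the last step left them, time stands still between calls to the robot, and variables do not carry over. Pictures are saved under pics/ and viewed, at most 10 in all, crops included, and the job is handed in when it is done.

Besides the shell and the picture viewer there is one more tool, called after "Emit:" by a JSON object that holds its "fn" and its "kwargs". move_arm: Moves the arm, as the interface text tells. Its arguments: {"type":"object","properties":{"motion":{"type":"array"},"gripper":{"type":"number"},"grip_force":{"type":"number"}},"required":["motion"]}

```bash
mkdir -p pics
cat > h.py <<'E'
import numpy as np, cv2
from bench import arm, capture, job
def save(name,f):
    c=capture(name); cv2.imwrite('pics/'+f,c['img']); return c
def ray(c,px,z):
    K=c['camera_matrix'];u=cv2.undistortPoints(np.array([[px]],float),K,c['dist_coeffs'])[0,0]
    R=cv2.Rodrigues(np.array(c['rvec'],float))[0];t=np.array(c['tvec'],float).ravel()
    o=-R.T@t;d=R.T@np.array([u[0],u[1],1]);return o+d*(z-o[2])/d[2]
E
python3 - <<'E'
from h import *
import pickle
a=save('top','top.png');b=save('side','side.png')
pickle.dump((a,b),open('c.pkl','wb'))
o=arm.get_obs();print(o['clock'],o['position'],o['orientation'],o['width'])
E
```

```text
0.1 [ 0.28824977 -0.58198483  0.23018492] [-9.24154339e-04  9.73685459e-01  2.27894177e-01 -1.27553876e-04] 0.08556501847497686
```

View pics/top.png

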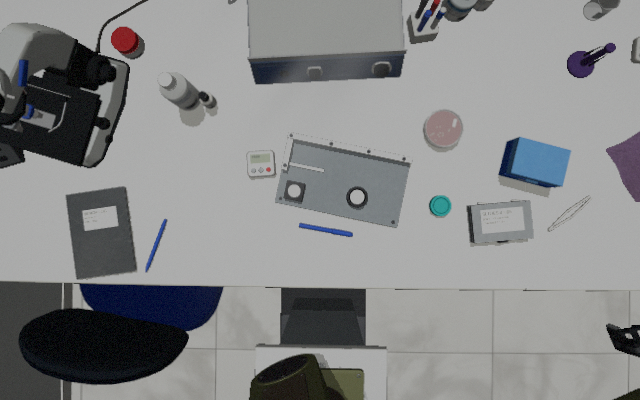

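View pics/side.png

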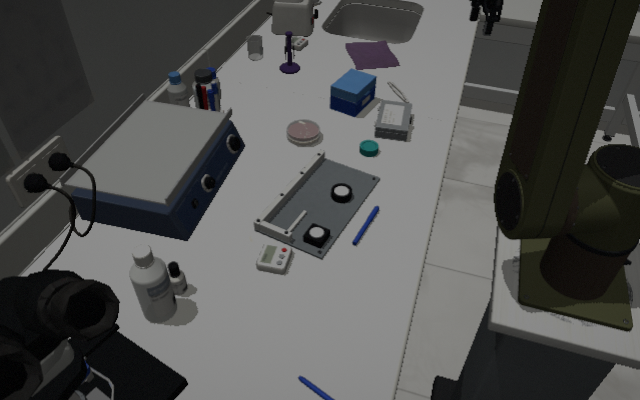

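The top view shows the plate around (345,180). The round black cell with a white window is at (357,197) and the square cell at (294,191). The turquoise disc at (440,206), off the plate, is the look-alike. The side view agrees. I'll confirm in an enlarged crop.

Run:
```python
from h import *
a=cv2.imread('pics/top.png')[125:245,265:425]
cv2.imwrite('pics/crop.png',cv2.resize(a,None,fx=5,fy=5,interpolation=cv2.INTER_CUBIC))
```

```text
(no output)
```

View pics/crop.png

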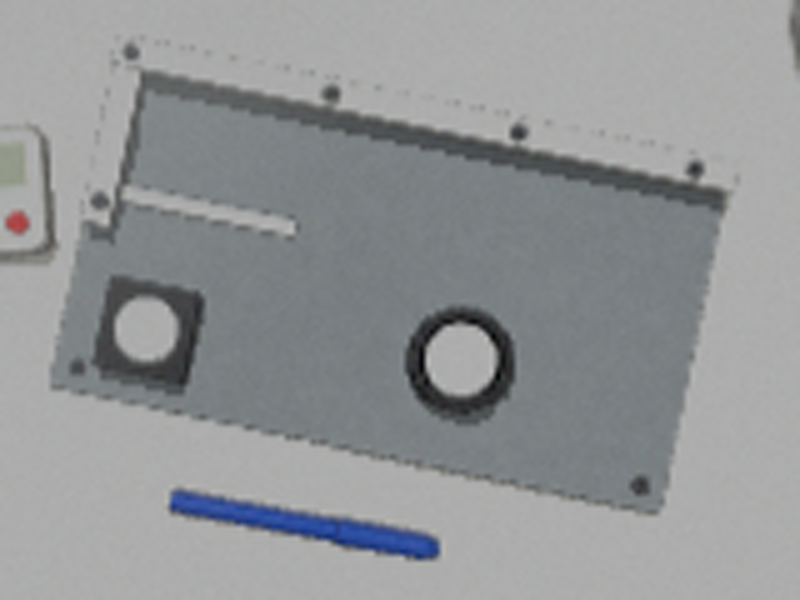

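```bash
cat > fit.py <<'E'
from h import *
import pickle
a,b=pickle.load(open('c.pkl','rb'))
px=lambda u,v:(265+(u+.5)/5-.5,125+(v+.5)/5-.5)
P=[((52,386),(-85,150,6)),((661,514),(-85,-150,6)),((145,72),(71,135,28)),((728,188),(71,-150,28)),((299,219),(17,49,13))]
W=np.array([ray(a,px(*p),q[2]/1e3)[:2] for p,q in P]);Q=np.array([q[:2] for p,q in P])/1e3
mw,mq=W.mean(0),Q.mean(0);H=(Q-mq).T@(W-mw)
th=np.arctan2(H[0,1]-H[1,0],H[0,0]+H[1,1]);R=np.array([[np.cos(th),-np.sin(th)],[np.sin(th),np.cos(th)]])
t=mw-R@mq
if __name__=='__main__':
    print('plate',t,th,'res mm',((Q@R.T+t-W)*1e3).round(1).tolist())
    for n,p,z in [('round',(461,360),.026),('square',(147,329),.026),('penL',(170,500),.008),('penR',(439,548),.008),('timerR',(52,200),.02)]:
        w=ray(a,px(*p),z)[:2];print(n,w.round(4),'plate mm',((w-t)@R*1e3).round(1))
    w=[ray(b,(342.5,191),.026)[:2]];print('side round',w)
E
python3 fit.py
```

```text
plate [ 0.55450787 -0.04754012] -0.19061017102587363 res mm [[-0.5, 1.2], [0.7, -0.5], [1.0, 1.4], [-0.7, -2.9], [-0.6, 0.8]]
round [ 0.5142 -0.0805] plate mm [-33.4 -40. ]
square [0.5272 0.0677] plate mm [-48.7 108. ]
penL [0.446 0.057] plate mm [-126.4   82. ]
penR [ 0.4246 -0.072 ] plate mm [-122.9  -48.6]
timerR [0.5884 0.1143] plate mm [  2.6 165.3]
side round [array([ 0.51014473, -0.07661089])]
```

```bash
cat > go.py <<'E'
import sys
from fit import *
from scipy.spatial.transform import Rotation as Ro
# args: plate x mm, plate y mm, world z mm, yaw (rad, tool x relative to plate x)
x,y,z,yaw=map(float,sys.argv[1:5]);o=arm.get_obs()
q=o['orientation'];C=Ro.from_quat([q[1],q[2],q[3],q[0]])
T=Ro.from_euler('z',th+yaw)*Ro.from_euler('x',np.pi)
tgt=np.r_[R@np.array([x,y])/1e3+t,z/1e3];p=np.array(o['position'])
print('clock',round(o['clock'],2),'now plate mm',((p[:2]-t)@R*1e3).round(1),'z',round(p[2]*1e3,1),'F',np.round(o['force'],1))
print('t cm',(C.inv().apply(tgt-p)*100).round(2),'w',(C.inv()*T).as_rotvec().round(3))
E
python3 go.py -88 -40 120 0
```

```text
clock 0.1 now plate mm [-160.2 -575.2] z 230.2 F [ 0.   0.2 -0.1]
t cm [ 38.15 -38.2   11.1 ] w [-0.002  0.     0.65 ]
```

Emit:
{"fn": "move_arm", "kwargs": {"motion": [{"tx":38.1,"ty":-38.2,"tz":4,"wz":0.65},{"tx":38.1,"ty":-38.2,"tz":4,"wz":0.65},{"tx":38.1,"ty":-38.2,"tz":4,"wz":0.65},{"tx":38.1,"ty":-38.2,"tz":4,"wz":0.65},{"tx":38.1,"ty":-38.2,"tz":4,"wz":0.65}], "gripper": 2.4}}

```text
invalid input at $.motion[0]: expected keys tx, ty, tz, wx, wy, wz
```

```bash
python3 go.py -88 -40 120 0
```

```text
clock 0.1 now plate mm [-160.2 -575.2] z 230.2 F [ 0.   0.2 -0.1]
t cm [ 38.15 -38.2   11.1 ] w [-0.002  0.     0.65 ]
```

Emit:
{"fn": "move_arm", "kwargs": {"motion": [{"tx":38.1,"ty":-38.2,"tz":4,"wx":0,"wy":0,"wz":0.65},{"tx":38.1,"ty":-38.2,"tz":4,"wx":0,"wy":0,"wz":0.65},{"tx":38.1,"ty":-38.2,"tz":4,"wx":0,"wy":0,"wz":0.65},{"tx":38.1,"ty":-38.2,"tz":4,"wx":0,"wy":0,"wz":0.65},{"tx":38.1,"ty":-38.2,"tz":4,"wx":0,"wy":0,"wz":0.65}], "gripper": 2.4}}

```text
clock: 0.72
position: [0.3877, -0.2852, 0.2077]
orientation: [-0.0, 0.995, -0.095, -0.0]
force: [1.2, -0.1, 0.4]
width: 0.0242
finger_force: 0.0
```

```bash
python3 go.py -88 -40 120 0
```

```text
clock 0.72 now plate mm [-118.7 -264.9] z 207.7 F [ 1.2 -0.1  0.4]
t cm [  3.06 -22.49   8.78] w [-0.     0.    -0.001]
```

Emit:
{"fn": "move_arm", "kwargs": {"motion": [{"tx":3.0,"ty":-22.4,"tz":8.8,"wx":0,"wy":0,"wz":0},{"tx":3.0,"ty":-22.4,"tz":8.8,"wx":0,"wy":0,"wz":0},{"tx":3.0,"ty":-22.4,"tz":8.8,"wx":0,"wy":0,"wz":0},{"tx":3.0,"ty":-22.4,"tz":8.8,"wx":0,"wy":0,"wz":0},{"tx":3.0,"ty":-22.4,"tz":8.8,"wx":0,"wy":0,"wz":0}]}}

```text
clock: 1.35
position: [0.4582, -0.0697, 0.1177]
orientation: [-0.001, 0.996, -0.092, -0.002]
force: [-0.5, 0.1, 0.0]
width: 0.0241
finger_force: 0.0
```

```bash
python3 go.py -88 -40 17 0; python3 -c "
from h import *
save('wrist','w1.png')"
```

```text
clock 1.35 now plate mm [-90.4 -40. ] z 117.7 F [-0.5  0.1  0. ]
t cm [2.900e-01 1.000e-02 1.007e+01] w [-0.001  0.005  0.006]
```

View pics/w1.png

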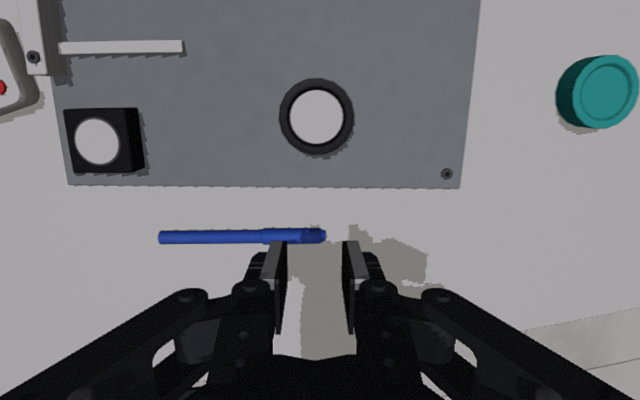

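The wrist view shows the round cell's window at (316.5,116.5), the kerb end at (183,40) and the plate's near corners at (68,186) and (461,187). The fingers are centred at about (313,260).

Run:
```python
from fit import *
c=capture('wrist')
for n,p,z in [('round',(316.5,116.5),.026),('cornerL',(68,186),.006),('cornerR',(461,187),.006),('kerb',(183,40),.013)]:
    w=ray(c,p,z)[:2];print(n,((w-t)@R*1e3).round(1))
```

```text
round [-32.  -42.6]
cornerL [-84.2 148.6]
cornerR [ -84.2 -152.5]
kerb [17.6 46.3]
```

Emit:
{"fn": "move_arm", "kwargs": {"motion": [{"tx":0.3,"ty":0.1,"tz":5,"wx":0,"wy":0,"wz":0},{"tx":0.3,"ty":0.1,"tz":9,"wx":0,"wy":0,"wz":0},{"tx":0.3,"ty":0.1,"tz":10.2,"wx":0,"wy":0,"wz":0},{"tx":0.3,"ty":0.1,"tz":10.2,"wx":0,"wy":0,"wz":0},{"tx":0.3,"ty":0.1,"tz":10.2,"wx":0,"wy":0,"wz":0}]}}

```text
clock: 2.08
position: [0.4639, -0.0754, 0.0203]
orientation: [0.0, 0.995, -0.095, 0.002]
force: [-0.1, -0.8, -0.1]
width: 0.0238
finger_force: 0.0
```

```bash
python3 go.py 5 -41 15 0
```

```text
clock 2.08 now plate mm [-83.7 -44.5] z 20.3 F [-0.1 -0.8 -0.1]
t cm [ 8.87 -0.36  0.56] w [ 0.    -0.004 -0.   ]
```

Emit:
{"fn": "move_arm", "kwargs": {"motion": [{"tx":0,"ty":-0.3,"tz":0.5,"wx":0,"wy":0,"wz":0},{"tx":0,"ty":-0.3,"tz":0.5,"wx":0,"wy":0,"wz":0},{"tx":0,"ty":-0.3,"tz":0.5,"wx":0,"wy":0,"wz":0}]}}

```text
clock: 2.45
position: [0.463, -0.0715, 0.0135]
orientation: [0.0, 0.995, -0.095, 0.0]
force: [0.0, 0.9, -0.4]
width: 0.024
finger_force: 0.0
```

```bash
python3 go.py 5 -41 15 0
```

```text
clock 2.45 now plate mm [-85.4 -40.9] z 13.5 F [ 0.   0.9 -0.4]
t cm [ 9.04  0.02 -0.15] w [ 0.    -0.     0.001]
```

Emit:
{"fn": "move_arm", "kwargs": {"motion": [{"tx":2,"ty":0,"tz":-0.1,"wx":0,"wy":0,"wz":0},{"tx":3.7,"ty":0,"tz":-0.1,"wx":0,"wy":0,"wz":0},{"tx":5.2,"ty":0,"tz":-0.1,"wx":0,"wy":0,"wz":0},{"tx":6.6,"ty":0,"tz":-0.1,"wx":0,"wy":0,"wz":0},{"tx":8,"ty":0,"tz":-0.1,"wx":0,"wy":0,"wz":0}]}}

```text
clock: 3.08
position: [0.542, -0.0868, 0.0142]
orientation: [-0.0, 0.995, -0.095, -0.0]
force: [-1.2, 0.6, 0.4]
width: 0.0237
finger_force: 0.4
```

```bash
python3 go.py 13 -41 15 0; python3 -c "
from h import *
c=save('wrist','w2.png')"
```

```text
clock 3.08 now plate mm [ -4.8 -40.9] z 14.2 F [-1.2  0.6  0.4]
t cm [ 1.78  0.01 -0.08] w [-0.  0.  0.]
```

View pics/w2.png

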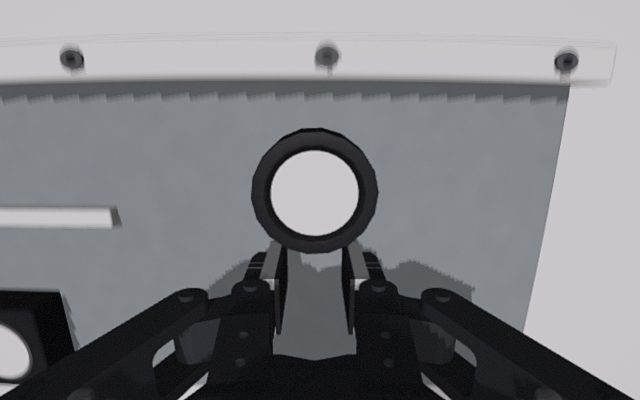

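The cell is cradled, with its window at (315,193) and the rail face at row 80–95. I'll push on to the rail and stop on force.

Emit:
{"fn": "move_arm", "kwargs": {"motion": [{"tx":0.7,"ty":0,"tz":0,"wx":0,"wy":0,"wz":0},{"tx":1.2,"ty":0,"tz":0,"wx":0,"wy":0,"wz":0},{"tx":1.6,"ty":0,"tz":0,"wx":0,"wy":0,"wz":0}]}}

```text
clock: 3.5
position: [0.5571, -0.0897, 0.0141]
orientation: [-0.0, 0.995, -0.095, -0.0]
force: [-0.4, -0.1, 0.1]
width: 0.0239
finger_force: 0.3
```

```bash
python3 go.py 13 -41 15 0; python3 -c "
from fit import *
c=capture('wrist')
im=cv2.cvtColor(c['img'],cv2.COLOR_BGR2GRAY)
cn,_=cv2.findContours((im>170).astype('uint8'),cv2.RETR_LIST,cv2.CHAIN_APPROX_NONE)
for k in cn:
    A=cv2.contourArea(k)
    if 3000<A<12000:
        (x,y),ax,_=cv2.fitEllipse(k);w=ray(c,(x,y),.026)[:2];print(x,y,ax,((w-t)@R*1e3).round(1))
"
```

```text
clock 3.5 now plate mm [ 10.5 -40.9] z 14.1 F [-0.4 -0.1  0.1]
t cm [ 0.25  0.01 -0.09] w [-0.  0.  0.]
314.17333984375 192.76449584960938 (82.59749603271484, 85.44499206542969) [ 44.  -40.5]
```

Emit:
{"fn": "move_arm", "kwargs": {"motion": [{"tx":0.2,"ty":0,"tz":0,"wx":0,"wy":0,"wz":0},{"tx":0.3,"ty":0,"tz":0,"wx":0,"wy":0,"wz":0},{"tx":0.3,"ty":0,"tz":0,"wx":0,"wy":0,"wz":0}]}}

```text
clock: 3.92
position: [0.5593, -0.0901, 0.014]
orientation: [-0.0, 0.995, -0.095, -0.001]
force: [-3.2, 0.8, 2.1]
width: 0.024
finger_force: 1.7
```

Emit:
{"fn": "move_arm", "kwargs": {"motion": [{"tx":0.1,"ty":0,"tz":0,"wx":0,"wy":0,"wz":0},{"tx":0.15,"ty":0,"tz":0,"wx":0,"wy":0,"wz":0},{"tx":0.15,"ty":0,"tz":0,"wx":0,"wy":0,"wz":0}]}}

```text
clock: 4.3
position: [0.5596, -0.0902, 0.0138]
orientation: [-0.0, 0.995, -0.095, -0.002]
force: [-8.3, 1.1, 5.5]
width: 0.0239
finger_force: 4.3
```

```bash
python3 go.py -20 -41 15 0
```

```text
clock 4.3 now plate mm [ 13.1 -40.9] z 13.8 F [-8.3  1.1  5.5]
t cm [-3.31  0.01 -0.11] w [-0.     0.005  0.001]
```

Emit:
{"fn": "move_arm", "kwargs": {"motion": [{"tx":-1.5,"ty":0,"tz":0,"wx":0,"wy":0,"wz":0},{"tx":-3.3,"ty":0,"tz":0,"wx":0,"wy":0,"wz":0},{"tx":-3.3,"ty":3,"tz":-2,"wx":0,"wy":0,"wz":0.1},{"tx":-3.3,"ty":6.5,"tz":-4,"wx":0,"wy":0,"wz":0.2},{"tx":-3.3,"ty":6.5,"tz":-4,"wx":0,"wy":0,"wz":0.2}]}}

```text
clock: 4.92
position: [0.5181, -0.1503, 0.0566]
orientation: [0.001, 0.981, -0.195, 0.003]
force: [-0.3, 0.3, 0.2]
width: 0.0238
finger_force: 0.0
```

```bash
python3 go.py 38 -104 55 -0.2; python3 -c "
from fit import *
c=save('top','top2.png')
cv2.imwrite('pics/crop2.png',cv2.resize(c['img'][125:245,265:425],None,fx=5,fy=5,interpolation=cv2.INTER_CUBIC))"
```

```text
clock 4.92 now plate mm [ -16.3 -107.8] z 56.6 F [-0.3  0.3  0.2]
t cm [ 5.24 -1.46  0.19] w [-0.    -0.006 -0.002]
```

View pics/crop2.png

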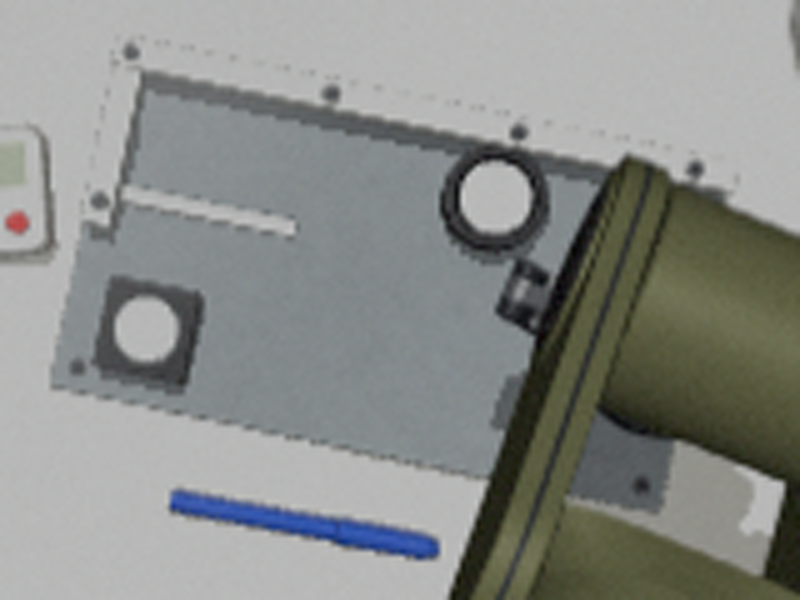

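The cell lies against the rail at crop (495,200), and the square cell, timer and marker are unmoved. Next I'll go behind it with the fingers shut.

Emit:
{"fn": "move_arm", "kwargs": {"motion": [{"tx":5.2,"ty":-1.3,"tz":0,"wx":0,"wy":0,"wz":0},{"tx":5.2,"ty":-1.3,"tz":0,"wx":0,"wy":0,"wz":0},{"tx":5.2,"ty":-1.3,"tz":2,"wx":0,"wy":0,"wz":0},{"tx":5.2,"ty":-1.3,"tz":4.1,"wx":0,"wy":0,"wz":0},{"tx":5.2,"ty":-1.3,"tz":4.1,"wx":0,"wy":0,"wz":0}], "gripper": 0}}

```text
clock: 5.6
position: [0.5665, -0.1546, 0.0094]
orientation: [-0.001, 0.981, -0.194, -0.003]
force: [-0.6, -0.3, 0.3]
width: 0.0001
finger_force: 0.0
```

```bash
python3 go.py 37 -80 16 -0.2
```

```text
clock 5.6 now plate mm [  32.1 -102.8] z 9.4 F [-0.6 -0.3  0.3]
t cm [ 0.03 -2.34 -0.66] w [0.    0.007 0.001]
```

Emit:
{"fn": "move_arm", "kwargs": {"motion": [{"tx":0.2,"ty":-0.5,"tz":-0.3,"wx":0,"wy":0,"wz":0},{"tx":0.2,"ty":-0.5,"tz":-0.3,"wx":0,"wy":0,"wz":0},{"tx":0.2,"ty":-0.5,"tz":-0.3,"wx":0,"wy":0,"wz":0}]}}

```text
clock: 5.98
position: [0.5743, -0.1523, 0.0172]
orientation: [0.0, 0.981, -0.194, 0.001]
force: [0.1, 0.9, 0.1]
width: -0.0
finger_force: 0.0
```

```bash
python3 go.py 37 -80 16 -0.2;python3 go.py 37 20 16 -0.2
```

```text
clock 5.97 now plate mm [ 39.2 -99.1] z 17.2 F [0.1 0.9 0.1]
t cm [-0.6  -1.83  0.12] w [-0.    -0.002  0.001]
clock 5.97 now plate mm [ 39.2 -99.1] z 17.2 F [0.1 0.9 0.1]
t cm [ -2.58 -11.63   0.12] w [-0.    -0.002  0.001]
```

Emit:
{"fn": "move_arm", "kwargs": {"motion": [{"tx":-0.5,"ty":-1.5,"tz":0.1,"wx":0,"wy":0,"wz":0},{"tx":-0.7,"ty":-2.6,"tz":0.1,"wx":0,"wy":0,"wz":0},{"tx":-0.9,"ty":-3.7,"tz":0.1,"wx":0,"wy":0,"wz":0},{"tx":-1.1,"ty":-4.7,"tz":0.1,"wx":0,"wy":0,"wz":0},{"tx":-1.3,"ty":-5.7,"tz":0.1,"wx":0,"wy":0,"wz":0}]}}

```text
clock: 6.6
position: [0.5834, -0.0936, 0.0152]
orientation: [0.0, 0.981, -0.194, -0.0]
force: [-0.5, -0.6, -0.5]
width: 0.0001
finger_force: 0.4
```

```bash
cat > cell.py <<'E'
from fit import *
c=capture('wrist')
im=cv2.cvtColor(c['img'],cv2.COLOR_BGR2GRAY)
cn,_=cv2.findContours((im>170).astype('uint8'),cv2.RETR_LIST,cv2.CHAIN_APPROX_NONE)
for k in cn:
    if 2500<cv2.contourArea(k)<15000:
        (x,y),ax,_=cv2.fitEllipse(k);w=ray(c,(x,y),.026)[:2];print('cell',round(x),round(y),np.round(ax),((w-t)@R*1e3).round(1))
cv2.imwrite('pics/cur.png',c['img'])
E
python3 go.py 38 40 16 -0.2; python3 cell.py
```

```text
clock 6.6 now plate mm [ 37.1 -39.8] z 15.2 F [-0.5 -0.6 -0.5]
t cm [-1.49 -7.84 -0.08] w [0.    0.    0.001]
```

View pics/cur.png

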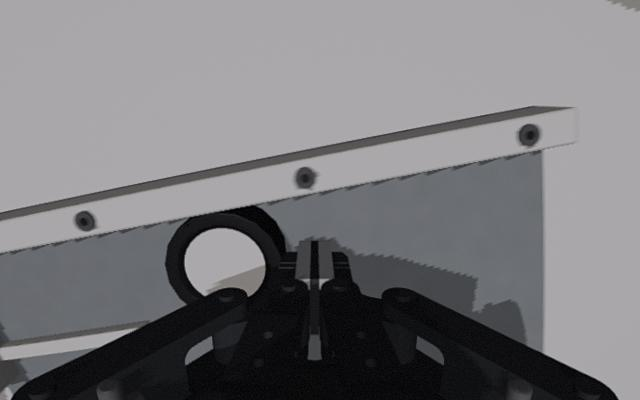

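The cell's window is at (222,260), hugging the rail, with the fingers behind it. I'll carry on along the rail.

Emit:
{"fn": "move_arm", "kwargs": {"motion": [{"tx":-0.2,"ty":-1.2,"tz":0,"wx":0,"wy":0,"wz":0},{"tx":-0.5,"ty":-2.5,"tz":0,"wx":0,"wy":0,"wz":0},{"tx":-0.7,"ty":-3.8,"tz":0,"wx":0,"wy":0,"wz":0},{"tx":-1.0,"ty":-5.1,"tz":0,"wx":0,"wy":0,"wz":0},{"tx":-1.2,"ty":-6.3,"tz":0,"wx":0,"wy":0,"wz":0}]}}

```text
clock: 7.28
position: [0.5962, -0.0306, 0.0152]
orientation: [0.0, 0.981, -0.194, -0.0]
force: [-1.1, -1.6, -0.4]
width: -0.0001
finger_force: 0.4
```

```bash
python3 go.py 38 65 16 -0.2
```

```text
clock 7.28 now plate mm [37.7 24.5] z 15.2 F [-1.1 -1.6 -0.4]
t cm [-0.77 -3.97 -0.08] w [0.    0.    0.001]
```

Emit:
{"fn": "move_arm", "kwargs": {"motion": [{"tx":-0.2,"ty":-1.0,"tz":0,"wx":0,"wy":0,"wz":0},{"tx":-0.4,"ty":-2.0,"tz":0,"wx":0,"wy":0,"wz":0},{"tx":-0.6,"ty":-3.0,"tz":0,"wx":0,"wy":0,"wz":0},{"tx":-0.7,"ty":-3.6,"tz":0,"wx":0,"wy":0,"wz":0},{"tx":-0.75,"ty":-3.9,"tz":0,"wx":0,"wy":0,"wz":0}]}}

```text
clock: 7.9
position: [0.6041, 0.0077, 0.0152]
orientation: [0.0, 0.981, -0.194, -0.0]
force: [0.2, -1.2, 0.0]
width: 0.0001
finger_force: 0.4
```

```bash
python3 go.py 38 72 16 -0.2; python3 cell.py
```

```text
clock 7.9 now plate mm [38.2 63.6] z 15.2 F [ 0.2 -1.2  0. ]
t cm [-0.18 -0.82 -0.08] w [0.    0.    0.001]
```

View pics/cur.png

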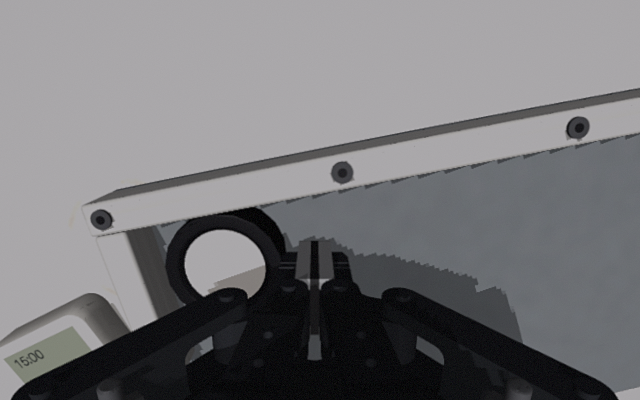

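The cell's window is at (222,262), on the rail, with a few mm left to the stop.

Emit:
{"fn": "move_arm", "kwargs": {"motion": [{"tx":-0.05,"ty":-0.3,"tz":0,"wx":0,"wy":0,"wz":0},{"tx":-0.1,"ty":-0.5,"tz":0,"wx":0,"wy":0,"wz":0},{"tx":-0.1,"ty":-0.6,"tz":0,"wx":0,"wy":0,"wz":0},{"tx":-0.1,"ty":-0.6,"tz":0,"wx":0,"wy":0,"wz":0}]}}

```text
clock: 8.45
position: [0.6054, 0.0133, 0.0152]
orientation: [-0.0, 0.981, -0.194, -0.0]
force: [-0.2, -0.7, -0.3]
width: -0.0002
finger_force: 0.2
```

```bash
python3 go.py 38 72 16 -0.2
```

```text
clock 8.45 now plate mm [38.4 69.4] z 15.2 F [-0.2 -0.7 -0.3]
t cm [-0.09 -0.25 -0.08] w [-0.  0.  0.]
```

Emit:
{"fn": "move_arm", "kwargs": {"motion": [{"tx":-0.05,"ty":-0.2,"tz":0,"wx":0,"wy":0,"wz":0},{"tx":-0.05,"ty":-0.3,"tz":0,"wx":0,"wy":0,"wz":0},{"tx":-0.05,"ty":-0.3,"tz":0,"wx":0,"wy":0,"wz":0}]}}

```text
clock: 8.82
position: [0.6061, 0.0163, 0.0152]
orientation: [-0.0, 0.981, -0.194, -0.0]
force: [-0.9, -0.8, 0.7]
width: 0.0002
finger_force: 0.2
```

Emit:
{"fn": "move_arm", "kwargs": {"motion": [{"tx":-0.05,"ty":-0.2,"tz":0,"wx":0,"wy":0,"wz":0},{"tx":-0.05,"ty":-0.3,"tz":0,"wx":0,"wy":0,"wz":0},{"tx":-0.05,"ty":-0.3,"tz":0,"wx":0,"wy":0,"wz":0}]}}

```text
clock: 9.2
position: [0.6061, 0.0173, 0.0151]
orientation: [0.002, 0.981, -0.194, -0.001]
force: [-3.6, -7.4, 1.1]
width: -0.0002
finger_force: 4.2
```

```bash
python3 go.py 38 72 16 -0.2
```

```text
clock 9.2 now plate mm [38.3 73.4] z 15.1 F [-3.6 -7.4  1.1]
t cm [-0.01  0.15 -0.09] w [0.004 0.    0.001]
```

The cell is firmly on the stop: the force rose to about 8 N, with a component toward the rail. I'll back off along the lane, lift, and check.

Emit:
{"fn": "move_arm", "kwargs": {"motion": [{"tx":0.2,"ty":1,"tz":0,"wx":0,"wy":0,"wz":0},{"tx":0.5,"ty":2.5,"tz":0,"wx":0,"wy":0,"wz":0},{"tx":0.5,"ty":4,"tz":-3,"wx":0,"wy":0,"wz":0},{"tx":0.5,"ty":8,"tz":-7,"wx":0,"wy":0,"wz":0},{"tx":0.5,"ty":13,"tz":-10,"wx":0,"wy":0,"wz":0}]}}

```text
clock: 9.82
position: [0.5621, -0.1041, 0.1172]
orientation: [-0.0, 0.981, -0.193, 0.001]
force: [1.0, -0.2, 0.3]
width: -0.0
finger_force: 0.0
```

Emit:
{"fn": "move_arm", "kwargs": {"motion": [{"tx":0,"ty":5,"tz":0,"wx":0,"wy":0,"wz":0},{"tx":0,"ty":10,"tz":0,"wx":0,"wy":0,"wz":0},{"tx":0,"ty":10,"tz":0,"wx":0,"wy":0,"wz":0},{"tx":0,"ty":10,"tz":0,"wx":0,"wy":0,"wz":0}]}}

```text
clock: 10.32
position: [0.5237, -0.1955, 0.1152]
orientation: [-0.0, 0.981, -0.194, 0.0]
force: [-0.1, 0.5, -0.2]
width: 0.0003
finger_force: 0.0
```

```bash
python3 go.py 38 -100 150 -0.2; python3 -c "
from fit import *
c=save('top','top3.png')
s=c['img'][125:245,265:425];cv2.imwrite('pics/crop3.png',cv2.resize(s,None,fx=5,fy=5,interpolation=cv2.INTER_CUBIC))"
```

```text
clock 10.32 now plate mm [  -2.2 -151.1] z 115.2 F [-0.1  0.5 -0.2]
t cm [ 2.92 -5.81 -3.48] w [-0.001 -0.    -0.   ]
```

View pics/crop3.png

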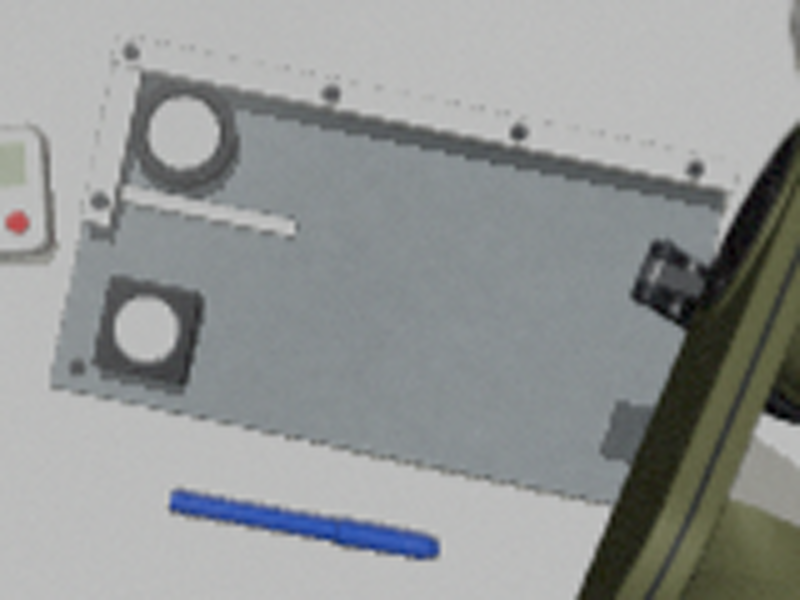

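The cell's window is at crop (184,133), in the corner against rail and stop. The other things are unmoved and the arm is clear. I'll check the number and hand in.

Run:
```python
from fit import *
w=ray(a,px(184,133),.026)[:2];p=(w-t)@R*1e3;print(p)
if abs(p[0]-46)<3.5 and abs(p[1]-110)<3.5: print(job.job_done())
```

```text
[ 45.77149922 109.59107245]
the job is handed in; nothing more can be done
None
```

The round cell is home in the corner, measured at plate (45.8, 109.6) mm against the nest's (46, 110), and the job is handed in at about 10 s with the square cell, timer and marker unmoved; the judge's verdict was not shown.

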